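Set up the pH electrode over the sample beaker

ROBOT

A 6-joint arm with a two-finger parallel gripper is mounted at the origin on a cart in front of the work surface, level with it; the furniture and walls round the work are solid. World frame = base frame: x ahead of the robot, y to its left, z up, the work surface at z = 0. Lengths are in mm, angles in degrees, forces in N, time in s.
With the tool pointing down it reaches from about 275 to 975 mm from the base axis. Payload 8.4 kg.
Tool frame: the origin (TCP) lies at the very end of the fingers, on their centre line; the grasp point (between the pads) lies 19 mm behind it (arm.grip_point_offset is the distance from the TCP to the grasp point, in mm); z points along the fingers, y is the line along which they close (so a half turn about z gives the same grasp; the last joint's range is limited). The gripper opens to 92 mm and grips with 3 to 60 N. Pads are 20 mm wide; open, the fingers measure 128 mm over their backs; the gripper's body (75 mm by 189 mm) begins 69 mm behind the grasp point.
Start: joints at [-66.887, 20.225, 93.587, -0, 66.188, -0.138], TCP at [246.72, -574.244, 182.783] pointing down, gripper open.
Joint ranges: [-150.9, 150.9], [-52.94, 120.26], [3.33, 152.33], [-74.26, 254.26], [0, 154.13], [-172.89, 172.89]. Speed limits (degrees/s): [127.2, 127.2, 159.86, 180, 180, 180].

INTERFACE

Orientations are given as a 3x3 rotation matrix whose columns are the frame's x, y, z axes.
In Python, from plant import arm gives the robot as it stands.
- The arm moves only by the tool nudge_tcp, called as name(argument=value, ...) on one line, values as JSON. Schema: {"type":"object","properties":{"plan":{"type":"array","items":{"type":"array","items":{"type":"number"},"minItems":5,"maxItems":5},"minItems":1,"maxItems":20},"force":{"type":"number"},"only":{"type":"string"},"quiet":{"type":"boolean"},"lines":{"type":"string"}},"required":["plan"],"additionalProperties":false}. plan is a list of rows, 1 to 20 of them, each of 5 numbers: dx, dy, dz in shares of the most that a row can go, 1 being 62.5 mm, then a turn about the tool's z in units of 5 degrees, then the opening from 0.0 (shut) to 1.0 (fully open); each row shifts and turns the commanded pose from where the row before left it, along the tool's axes as they then stand; what a row does not reach is not made up. A row lasts 1/8 s, in which the tool goes at most 62.5 mm and 10.7 degrees, less where a joint would pass 70% of its speed; a pose out of reach is approached as far as the arm can. The fingers move at their own pace and stop on an object; force is the grip in N (left out, the last holds). Time passes only in rows, so rows that do not move let the fingers close. The tool returns the time, the measured TCP pose, the force, the opening and the grip force at its end. only (a regular expression) keeps the lines of the reply that match it, lines (a string "A,B") keeps lines A to B, and quiet returns only ok. Input that does not fit is refused with a message, and nothing moves.
- arm.sense(): the state, without advancing time (a new reading comes with each control period).
- arm.grab_frame(name): name is "side" or "top"; returns a dict with "img" (400x640x3 uint8, red, green, blue), "z_map" (400x640 float32, mm along the optical axis (not along the pixel's ray), 0 where there is no reading), "fov_y" (degrees; the focal length in pixels is half the picture's height over the tangent of half this angle, whatever the lens; pixels are square), "cx", "cy" (the principal point, pixels), "R" (3x3) and "t" (3): a world point X has camera coordinates R X + t. Camera axes: x right, y down, z forward; pixel columns grow to the right and rows downward; lengths in mm; the calibration is good to about 2 mm. A picture is of the moment at which its call begins.
- arm.finish_job(): hands the job in; it is judged then, once.
The state is a dict: "time": time; "qpos": joint angles; "dq": joint speeds; "joint_torque": joint torques, N m; "ee_pos": TCP position; "ee_rot": TCP orientation; "contact_force": force on the tool from outside, world axes, zero at the start; "torque": the same for the moment, N m; "finger_gap": opening from 0.0 (shut) to 1.0 (fully open); "finger_force": force on a finger pad.
Only numpy, scipy, OpenCV 4.12 (cv2) and the standard library are available. Lean on these libraries where they do the work, as an engineer would, in place of code of your own. Each camera call takes 0.05 s, during which the arm holds its last target. There are 200 camera calls.

TASK

The probe stand's swing arm is latched in its parked position. Lift the latch by its thumb tab, swing the arm round over the beaker on the stirrer and let the latch drop home in the notch there. Then take the pH electrode (the one with the tall head) from the rack and lower it gently, without letting it fall, through the eyelet at the end of the arm until its collar rests on the eyelet; do not shift the beaker and leave the temperature probe in the rack.

Things in the scene. Friction and masses are not known exactly. Their poses are not given: they have to be found in the camera images.
- probe_stand: White stirrer, 240x160x26 mm, with a post carrying the swing arm; fixed. Origin under its centre; x from its front panel to the post, z up. Round plate (108 mm, top z=32) for the beaker at x=-40; post at x=+90.
- post_axis (a point): On the axis of the post, about which the arm swings (vertical), at the arm's underside, 138 mm above the worktop. Axes as probe_stand.
- swing_arm (a joint): Angle of the arm (rad). 0: over the beaker, the eyelet straight in front of the post (stand's -x); grows anticlockwise from above to 1.05, the parked position, eyelet to the stand's -x,-y. End stops at -0.012 and 1.059. Light friction; it stays where left. A notched metal disc (120 mm across) under the arm has one latch notch at 0 and one at 1.05, each with 0.026 rad of play.
- latch_bar (a joint): Lift of the latch bar (rad): 0 dropped home in a notch, 0.16 or more clear of it, 0.5 its stop. Hinged on the arm 100 mm from the post axis, 8 mm above the arm's underside. Falls by its own weight; between notches its nose rides on the disc at 0.14.
- thumb_tab (a point): Grip point in the black upright thumb tab on the latch bar, 48 mm from the post axis, 180 mm high when down. Tab 9 mm thick (point y, across the arm), 22 mm along the arm (x), standing 38 mm clear above the arm, top 8 mm above the point. Site x points to the post. Lifting turns the tab about the latch hinge (52 mm further out, 34 mm lower); 12 mm of lift is ample.
- eyelet (a point): Centre of the top face of the grey eyelet at the arm's end, 130 mm from the post axis, 152 mm high; z up. Bore 15 mm, 15 mm deep, ring 39 mm outside. Arm 29 mm wide, 12 mm high.
- probe_rack: White rack, 84x150x116 mm (top plate 56x150), fixed. Origin under its centre, y along it. Two 15 mm holes in the 8 mm top plate at y=-40 and y=+40; either probe may hang in either.
- ph_electrode: Electrode with a tall black head. Origin at the underside of its collar, on its axis; z up along the head. Above it: collar 26 mm across, 5 mm high, then head 24 mm across up to z=55. Below: grey stem 12 mm across, 100 mm long, with a round tip. Hangs upright by its collar in the rack (origin 116 mm high). About 70 g.
- electrode_tip (a point): Lower end of the electrode's stem, 100 mm under its origin.
- temperature_probe: The other probe: short black head (28 mm high, 16 mm across, collar 24 mm) and a thin 6 mm steel stem 100 mm long. Origin at the collar's underside. Stays in the rack.
- beaker: Clear glass beaker, 68 mm across, 87 mm high, inside about 50 mm across, standing loose on the stirrer plate. Origin at the centre of its base; its rim is 119 mm above the worktop.

How it is judged (in metres and radians):
On the way, in this order (a step that is already met when the one before it is completed fails the run):
1. the latch is lifted out of its parking notch (value of joint latch_bar above 0.12 rad), for 0.1 s.
2. the arm is over the beaker with the latch dropped home (value of joint swing_arm below 0.045 rad and value of joint latch_bar below 0.05 rad), for 0.2 s.
At the end, for the whole second after the job is handed in: Arm within 0.045 rad of its working position, latch down (under 0.05 rad); electrode through the eyelet, collar within 3 mm of its top face, centred within 4 mm, upright, at rest, tip within 24 mm of the beaker's axis; beaker upright and within 12 mm, temperature probe within 10 mm of the start (all of step 2 and horizontal distance between ph_electrode and eyelet below 0.004 m and z of ph_electrode in the frame of eyelet between -0.003 and 0.003 m and angle between ph_electrode's own z axis and vertical below 0.06 rad and linear speed of ph_electrode below 0.02 m/s and horizontal distance between electrode_tip and beaker below 0.024 m and angle between beaker's own z axis and vertical below 0.05 rad and distance of beaker from where it was at the start of the episode below 0.012 m and distance of temperature_probe from where it was at the start of the episode below 0.01 m); the robot touches nothing.
It fails at once if the beaker is pushed more than 12 mm or tipped (distance of beaker from where it was at the start of the episode above 0.012 m or angle between beaker's own z axis and vertical above 0.3 rad).
It fails at once if the electrode is let fall through the eyelet instead of being lowered (linear speed of ph_electrode above 0.7 m/s and horizontal distance between ph_electrode and eyelet below 0.012 m and z of ph_electrode in the frame of eyelet below 0.1 m).
It fails at once if the temperature probe is taken out of the rack (distance of temperature_probe from where it was at the start of the episode above 0.03 m).
It also fails if it takes over 62 s, if anything falls off the work surface, if the arm or the gripper's body presses on something with over 40 N, if the wrist force passes 120 N, or if a joint passes its speed limit or range.

## Working session

There is one attempt and no reset: what is moved stays moved. The work goes in short steps, Python scripts to look and compute and a tool call to move; the robot and the scene stay as the last step left them, time stands still between calls to the robot, and variables do not carry over. Pictures are saved under pics/ and viewed, at most 10 in all, crops included, and the job is handed in when it is done.

```bash
ls; mkdir -p pics; python3 - <<'E'
from plant import arm
import cv2,numpy as np
print(arm.grip_point_offset)
for n in("side","top"):
    f=arm.grab_frame(n); cv2.imwrite(f"pics/{n}0.png",f["img"][:,:,::-1]); np.savez(f"{n}0.npz",**f)
    print(n,f["fov_y"],f["cx"],f["cy"],np.round(f["R"],3).tolist(),np.round(f["t"],1))
s=arm.sense();print(s["time"],s["ee_pos"],np.round(s["ee_rot"],3).tolist(),s["finger_gap"])
E
```

```text
pics
plant.py
18.700000000000003
side 47.93484384470844 319.71715102886293 201.6157988635004 [[-0.881, -0.473, 0.014], [-0.266, 0.47, -0.842], [0.392, -0.745, -0.539]] [527.9 233.3 765.1]
top 54.068621005518224 321.92692914421207 199.55992751923114 [[0.017, -0.999, -0.031], [-0.984, -0.011, -0.179], [0.179, 0.033, -0.983]] [ 82.2 578.7 888.7]
0.1 [ 246.53904812 -573.79032412  182.16113017] [[0.919, 0.395, -0.0], [0.395, -0.919, 0.001], [-0.0, -0.001, -1.0]] 0.9981063451575569
```

View pics/side0.png

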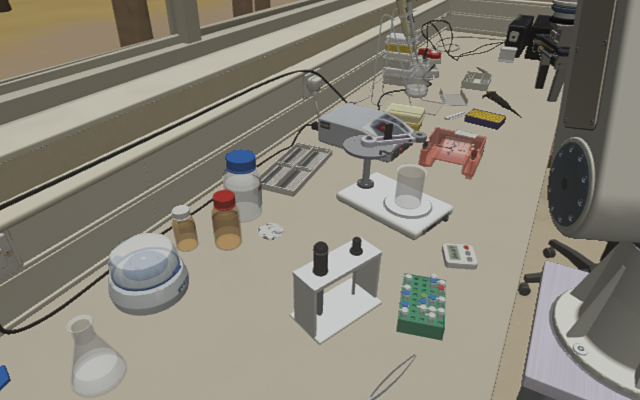

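View pics/top0.png

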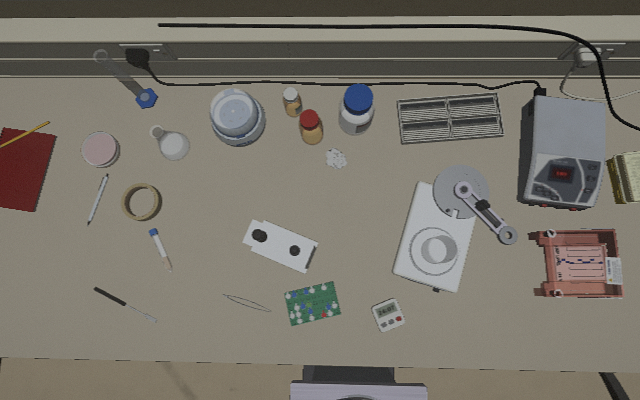

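The side view shows the pH electrode's head at about (320,258), the temperature probe at (356,246) and the thumb tab at (388,130). In the top view the electrode is at (260,236), the probe at (294,251), the post at (463,187), the tab at (484,205), the eyelet at (508,235) and the beaker at (433,249).

```bash
cat > h.py <<'E'
import numpy as np, cv2
def cloud(f):
    z=f["z_map"].astype(float); fl=200/np.tan(np.radians(float(f["fov_y"]))/2)
    v,u=np.indices(z.shape); c=np.stack([(u-f["cx"])/fl*z,(v-f["cy"])/fl*z,z],-1)
    P=(c-f["t"])@f["R"]; P[z<=0]=np.nan; return P
def circ(p):
    A=np.c_[2*p[:,:2],np.ones(len(p))]; s=np.linalg.lstsq(A,(p[:,:2]**2).sum(1),rcond=None)[0]
    return s[:2],np.sqrt(s[2]+s[0]**2+s[1]**2)
def mec(p):
    c,r=cv2.minEnclosingCircle(p[:,:2].astype(np.float32)); return np.round(c,1),round(r,1)
E
python3 - <<'E'
from h import *
T=dict(np.load("top0.npz")); S=dict(np.load("side0.npz")); 
for n,f,pts in(("top",T,dict(ph=(260,236),tp=(294,251),post=(463,187),tab=(484,205),eye=(508,235),disc=(455,205),arm=(495,220),plate=(433,270),stand=(410,265))),("side",S,dict(ph=(320,243),tp=(356,238),tab=(388,126),tab2=(388,133)))):
    P=cloud(f)
    for k,(u,v) in pts.items(): print(n,k,np.round(P[v,u],1))
def sel(n,f,c,rad,z0,z1,dark=None):
    P=cloud(f); m=(np.hypot(P[...,0]-c[0],P[...,1]-c[1])<rad)&(P[...,2]>z0)&(P[...,2]<z1)
    g=f["img"].mean(-1)
    if dark is not None: m&=(g<80)==dark
    p=P[m]
    if len(p)<5: print(n,len(p));return
    print(n,len(p),"mean",np.round(p.mean(0),1),"zmax",np.round(p[:,2].max(),1),"mec",mec(p),"box",np.round(np.ptp(p,axis=0)))
PT=cloud(T);PS=cloud(S)
a=PT[236,260];b=PT[251,294];t=PT[205,484];e=PT[235,508];po=PT[187,463]
for n,f in(("T",T),("S",S)):
    sel(n+" ph top",f,a,25,162,185); sel(n+" tp top",f,b,25,138,160)
    sel(n+" tab",f,t,25,175,200); sel(n+" tabdark",f,t,25,158,200,True); sel(n+" eye",f,e,28,143,165); sel(n+" disc",f,po,75,125,141);sel(n+" post",f,po,25,153,200)
    sel(n+" racktop",f,(a+b)/2,110,108,126)
E
```

```text
top ph [478.1 213.7 169.8]
top tp [449.3 144.3 147.5]
top post [ 588.9 -212.3  157.9]
top tab [ 545.3 -242.1  189.4]
top eye [ 503.1 -366.5    4.6]
top disc [ 553.8 -200.7  135.7]
top arm [ 520.3 -278.2  150. ]
top plate [ 415.3 -174.4   31.8]
top stand [ 426.2 -122.1   24.3]
side ph [484.1 218.6 169.8]
side tp [452.9 148.3 144.5]
side tab [ 548.6 -240.4  181.8]
side tab2 [ 547.2 -241.4  163.8]
T ph top 103 mean [481.9 220.7 170.3] zmax 174.9 mec (array([482.1, 222.1]), 12.1) box [23. 22. 11.]
T tp top 44 mean [452.3 147.  144.2] zmax 147.5 mec (array([452.6, 147.5]), 7.7) box [15. 13.  8.]
T tab 64 mean [ 548.8 -244.   184.9] zmax 191.7 mec (array([ 549.7, -246.1]), 10.9) box [18. 17. 16.]
T tabdark 96 mean [ 548.4 -243.4  178.6] zmax 191.7 mec (array([ 549.6, -246. ]), 10.9) box [18. 17. 33.]
T eye 0
T disc 1858 mean [ 588.  -208.5  136.6] zmax 141.0 mec (array([ 585.6, -213. ]), 60.6) box [118. 121.  15.]
T post 185 mean [ 584.7 -212.8  155.4] zmax 162.0 mec (array([ 584.5, -212.9]), 19.0) box [37. 34.  9.]
T racktop 1544 mean [465.8 181.  117. ] zmax 125.2 mec (array([467.6, 184.8]), 79.0) box [106. 158.  16.]
S ph top 148 mean [480.2 225.5 168.1] zmax 171.7 mec (array([480.8, 222.9]), 12.3) box [23. 23. 10.]
S tp top 57 mean [451.5 150.  142. ] zmax 145.1 mec (array([452.2, 148.2]), 7.8) box [15. 15.  7.]
S tab 49 mean [ 548.4 -242.3  182.2] zmax 189.5 mec (array([ 548.8, -242.4]), 10.0) box [17. 14. 14.]
S tabdark 103 mean [ 548.5 -241.9  173.2] zmax 189.5 mec (array([ 547.7, -242.8]), 11.4) box [17. 20. 31.]
S eye 0
S disc 762 mean [ 581.9 -194.7  134.7] zmax 140.9 mec (array([ 580.1, -214. ]), 65.1) box [121. 120.  15.]
S post 36 mean [ 584.5 -208.7  154.9] zmax 158.5 mec (array([ 584.6, -208.9]), 16.3) box [31. 23.  5.]
S racktop 1971 mean [464.4 194.3 115.3] zmax 126.0 mec (array([467. , 185.2]), 80.1) box [107. 158.  18.]
```

```bash
python3 - <<'E'
from h import *
T=dict(np.load("top0.npz")); S=dict(np.load("side0.npz"))
for n,f in(("T",T),("S",S)):
    P=cloud(f); X,Y,Z=P[...,0],P[...,1],P[...,2]
    m=(np.hypot(X-487,Y+297)<32)&(Z>140)&(Z<160); p=P[m]
    far=p[(np.hypot(p[:,0]-585,p[:,1]+212.5)>112)]
    print(n,"eye",len(p),mec(far),p[:,2].max(),np.median(p[:,2]))
    m=(abs(X-500)<170)&(abs(Y+180)<140)&(Z>18)&(Z<36); p=P[m]
    r=cv2.minAreaRect(p[:,:2].astype(np.float32)); print("stand",np.round(r[0],1),np.round(r[1],1),r[2],len(p))
    m=(abs(X-440)<90)&(abs(Y+180)<90)&(Z>50)&(Z<124); p=P[m]; print("beaker",len(p),mec(p) if len(p) else 0)
    m=(np.hypot(X-585,Y+212.5)<75)&(Z>133)&(Z<141); print("disc",mec(P[m]))
    m=(np.hypot(X-467,Y-185)<100)&(Z>111)&(Z<119); r=cv2.minAreaRect(P[m][:,:2].astype(np.float32)); print("rack",r)
im=np.vstack([cv2.resize(T["img"][140:300,380:540],(560,560),interpolation=2)])
cv2.imwrite("pics/crop1.png",im[:,:,::-1])
E
```

```text
T eye 380 (array([ 490.7, -298.6]), 21.4) 157.4039349657023 151.72228677098312
stand [ 457.9 -173.3] [167.  322.5] 71.3442153930664 4815
beaker 586 (array([ 461. , -175.6]), 34.6)
disc (array([ 580.1, -217. ]), 66.0)
rack ((467.6182556152344, 185.21173095703125), (150.9208221435547, 55.929962158203125), 68.29816436767578)
S eye 174 (array([ 490.8, -298.4]), 21.8) 153.75399126921693 149.76955530185828
stand [ 462.8 -175.5] [160.6 317. ] 74.14771270751953 3099
beaker 1031 (array([ 461.9, -175.1]), 36.5)
disc (array([ 578.1, -215.1]), 67.0)
rack ((467.0244445800781, 184.39111328125), (153.04519653320312, 58.80741500854492), 67.98577880859375)
```

View pics/crop1.png

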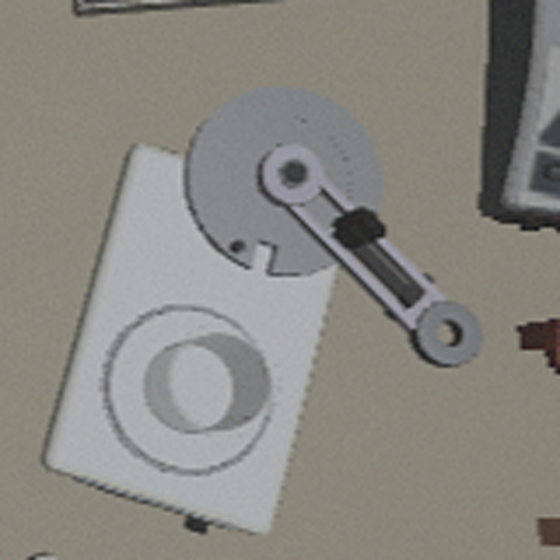

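The crop shows the tab at (358,228), the eyelet at (450,332) and the free notch at (262,258). I put the post axis at about (585,-212.5), the parked arm direction at about 222.5° and the tab at about (549,-244).

Careful with the scale: shifts go in shares of 62.5 mm and turns go in units of 5 degrees. That gives: -40 mm is -0.64, -18 mm is -0.288, -9.6 degrees is -1.92.

nudge_tcp(plan=[[0, 0, -0.64, 0, 1], [0, 0, -0.64, 0, 0.6], [0.656, -0.288, 0, 0, 0.6], [0.656, -0.288, 0, 0, 0.6], [0.656, -0.288, 0, 0, 0.6], [0.656, -0.288, 0, 0, 0.6], [0.656, -0.288, 0, 0, 0.6], [0.656, -0.288, 0, 0, 0.6], [0.656, -0.288, 0, 0, 0.6], [0.656, -0.288, 0, 0, 0.6], [0.656, -0.288, 0, 0, 0.6], [0.656, -0.288, 0, 0, 0.6], [0, 0, 0, -1.92, 0.6], [0, 0, 0, -1.92, 0.6], [0, 0, 0, 0, 0.6], [0, 0, 0, 0, 0.6]], force=20)

```text
time: 2.1
ee_pos: [552.2, -247.1, 262.6]
ee_rot: [[0.74, 0.672, -0.0], [0.672, -0.74, 0.0], [-0.0, -0.0, -1.0]]
contact_force: [-0.9, 0.6, 0.6]
finger_gap: 0.6
finger_force: 0.0
```

```bash
cat >> h.py <<'E'
def tool(target,yaw=None):
    "remaining move to a TCP target in tool axes; yaw = wanted world yaw of tool x"
    from plant import arm
    s=arm.sense(); R=np.array(s["ee_rot"]); d=R.T@(np.array(target)-s["ee_pos"]); y=np.degrees(np.arctan2(R[1,0],R[0,0]))
    print("t",round(s["time"],2),"pos",np.round(s["ee_pos"],1),"yaw",round(y,1),"move",np.round(d,1),"turn",None if yaw is None else round(y-yaw,1),"F",np.round(s["contact_force"],1),"gap",round(s["finger_gap"]*92,1),"q",np.round(s["qpos"],0), "tilt",np.round(R[:,2],3))
E
python3 -c "
from h import *
tool([549.2,-244,163],42.5)"
```

```text
t 2.1 pos [ 552.2 -247.1  262.6] yaw 42.2 move [-0.2 -4.3 99.6] turn -0.3 F [-0.9  0.6  0.6] gap 55.2 q [-24.  15.  91.   0.  74.  24.] tilt [-0.  0. -1.]
```

In the tool's units: 25 mm is 0.4, 12 mm is 0.192.

nudge_tcp(plan=[[0, -0.0688, 0.4, 0, 0.6], [0, 0, 0.4, 0, 0.6], [0, 0, 0.4, 0, 0.6], [0, 0, 0.192, 0, 0.6], [0, 0, 0.192, 0, 0.6], [0, 0, 0, 0, 0.6], [0, 0, 0, 0, 0.6]], force=20)

```text
time: 2.98
ee_pos: [549.9, -244.1, 164.5]
ee_rot: [[0.738, 0.675, 0.001], [0.675, -0.738, -0.0], [0.0, 0.001, -1.0]]
contact_force: [0.5, -0.5, -0.4]
finger_gap: 0.603
finger_force: 0.0
```

```bash
python3 - <<'E'
from h import *
from plant import arm
tool([549.2,-244,163],42.5)
a=arm.grab_frame("side")["img"][60:240,300:480]; b=arm.grab_frame("top")["img"][130:310,380:560]
cv2.imwrite("pics/g1.png",np.hstack([cv2.resize(x,(400,400),interpolation=2) for x in(a,b)])[:,:,::-1])
E
```

```text
t 2.98 pos [ 549.9 -244.1  164.5] yaw 42.4 move [-0.5 -0.5  1.5] turn -0.1 F [ 0.5 -0.5 -0.4] gap 55.5 q [-24.  19.  98.  -0.  63.  23.] tilt [ 0.001 -0.    -1.   ]
```

View pics/g1.png

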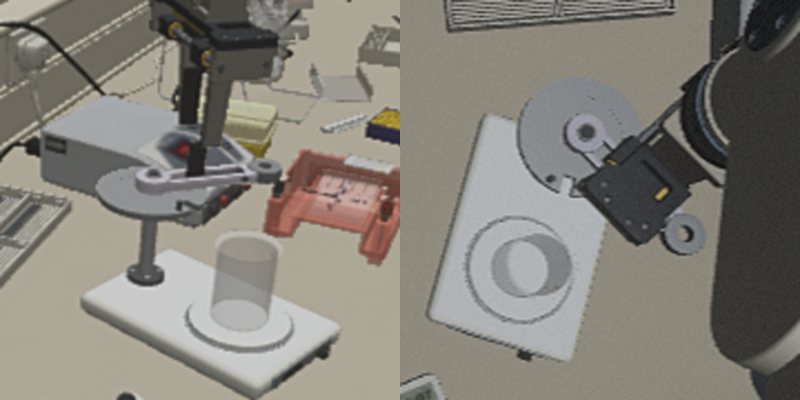

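The fingers straddle the tab on both sides (left view (195,160)). Next I close on it and lift along the hinge arc.

nudge_tcp(plan=[[0, 0, 0, 0, 0], [0, 0, 0, 0, 0], [0, 0, 0, 0, 0], [0, 0, 0, 0, 0], [0, 0, 0, 0, 0]], force=20)

```text
time: 3.7
ee_pos: [549.5, -243.9, 163.8]
ee_rot: [[0.738, 0.675, -0.0], [0.675, -0.738, 0.0], [-0.0, -0.0, -1.0]]
contact_force: [0.8, 0.6, -0.8]
finger_gap: 0.075
finger_force: 0.0
```

nudge_tcp(plan=[[-0.0224, 0, -0.0368, 0, 0], [-0.0256, 0, -0.0368, 0, 0], [-0.0288, 0, -0.0352, 0, 0], [-0.032, 0, -0.0352, 0, 0], [-0.0352, 0, -0.032, 0, 0], [0, 0, 0, 0, 0], [0, 0, 0, 0, 0]])

```text
time: 4.58
ee_pos: [542.8, -249.9, 174.7]
ee_rot: [[0.738, 0.675, -0.0], [0.675, -0.738, 0.0], [-0.0, -0.0, -1.0]]
contact_force: [-0.3, 0.4, -0.2]
finger_gap: 0.006
finger_force: 0.0
```

```bash
python3 -c "
from h import *
tool([549.2,-244,163],42.5)"
```

```text
t 4.58 pos [ 542.8 -249.9  174.7] yaw 42.4 move [ 8.8 -0.  11.7] turn -0.1 F [-0.3  0.4 -0.2] gap 0.6 q [-25.  18.  98.   0.  64.  23.] tilt [-0.  0. -1.]
```

```bash
python3 - <<'E'
from h import *
from plant import arm
F=arm.grab_frame("side"); G=arm.grab_frame("top"); np.savez("s2.npz",**F)
a=F["img"][90:190,330:430]; b=G["img"][150:270,430:550]
cv2.imwrite("pics/g2.png",np.hstack([cv2.resize(x,(400,400),interpolation=2) for x in(a,b)])[:,:,::-1])
E
```

```text
(no output)
```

View pics/g2.png

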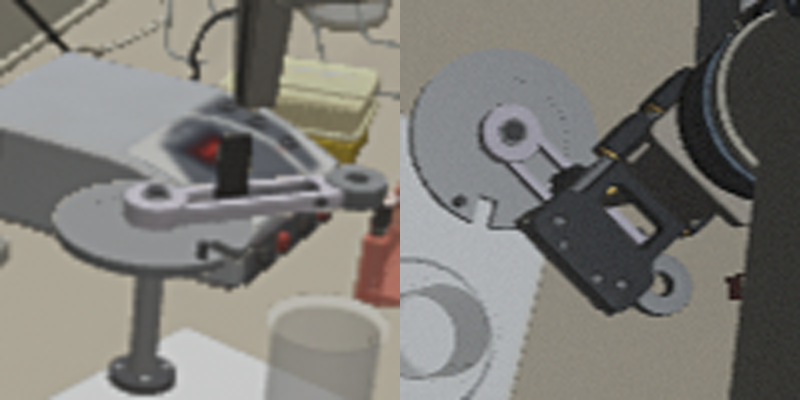

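```bash
python3 - <<'E'
from h import *
F=dict(np.load("s2.npz")); P=cloud(F); fl=200/np.tan(np.radians(float(F["fov_y"]))/2)
def pr(X): c=F["R"]@np.array(X)+F["t"]; return np.round([c[0]/c[2]*fl+F["cx"],c[1]/c[2]*fl+F["cy"],c[2]],1)
print("cam",-F["R"].T@F["t"],"tcp px",pr([542.8,-249.9,174.7]),"tab px",pr([549,-244,190]))
for v in range(90,140,4): print(v,[tuple(np.round(P[v,u]).astype(int)) for u in(388,392,396)])
X=P[...,0];Y=P[...,1];Z=P[...,2]
m=(np.hypot(X-543,Y+250)<70)&(Z>170)&(Z<260); p=P[m]
for z in range(170,260,8):
    q=p[(p[:,2]>=z)&(p[:,2]<z+8)]
    if len(q): print(z,len(q),np.round(q.min(0)),np.round(q.max(0)))
E
```

```text
cam [226.87875675 710.49606112 601.87765947] tcp px [ 391.4  127.9 1070. ] tab px [ 388.7  122.2 1059.7]
90 [(np.int64(822), np.int64(-1001), np.int64(0)), (np.int64(547), np.int64(-237), np.int64(270)), (np.int64(535), np.int64(-228), np.int64(275))]
94 [(np.int64(803), np.int64(-952), np.int64(1)), (np.int64(546), np.int64(-236), np.int64(261)), (np.int64(535), np.int64(-232), np.int64(264))]
98 [(np.int64(560), np.int64(-254), np.int64(244)), (np.int64(544), np.int64(-235), np.int64(253)), (np.int64(534), np.int64(-232), np.int64(255))]
102 [(np.int64(558), np.int64(-250), np.int64(236)), (np.int64(543), np.int64(-234), np.int64(244)), (np.int64(534), np.int64(-235), np.int64(245))]
106 [(np.int64(558), np.int64(-252), np.int64(226)), (np.int64(541), np.int64(-233), np.int64(235)), (np.int64(534), np.int64(-238), np.int64(235))]
110 [(np.int64(557), np.int64(-252), np.int64(216)), (np.int64(540), np.int64(-231), np.int64(226)), (np.int64(533), np.int64(-238), np.int64(225))]
114 [(np.int64(554), np.int64(-247), np.int64(208)), (np.int64(540), np.int64(-234), np.int64(216)), (np.in
[... 742 characters left out ...]
9), np.int64(-469), np.int64(62))]
138 [(np.int64(546), np.int64(-243), np.int64(151)), (np.int64(539), np.int64(-252), np.int64(148)), (np.int64(531), np.int64(-256), np.int64(149))]
170 28 [ 540. -250.  170.] [ 558. -235.  178.]
178 27 [ 541. -249.  178.] [ 557. -237.  186.]
186 10 [ 543. -251.  186.] [ 555. -240.  188.]
202 15 [ 529. -250.  206.] [ 555. -236.  210.]
210 34 [ 528. -252.  210.] [ 557. -230.  218.]
218 39 [ 526. -252.  218.] [ 558. -232.  226.]
226 42 [ 526. -252.  226.] [ 558. -231.  234.]
234 44 [ 525. -256.  234.] [ 561. -230.  242.]
242 47 [ 525. -254.  242.] [ 560. -228.  250.]
250 45 [ 524. -251.  250.] [ 557. -229.  258.]
258 13 [ 524. -252.  258.] [ 558. -229.  260.]
```

The picture shows the fingers ending well above the tab: the tip is at about z=206 in the cloud, while the reported TCP is at 175, so the closed gripper passed over it. I'll open, check the offset with the fingers apart, and then go lower.

In the tool's units: 4.4 mm is 0.0704.

nudge_tcp(plan=[[0.0704, 0, 0, 0, 0.6], [0.0704, 0, 0, 0, 0.6], [0, 0, 0, 0, 0.6], [0, 0, 0, 0, 0.6], [0, 0, 0, 0, 0.6], [0, 0, 0, 0, 0.6]], force=20)

```text
time: 5.42
ee_pos: [549.3, -244.0, 174.8]
ee_rot: [[0.738, 0.675, -0.0], [0.675, -0.738, -0.0], [-0.0, 0.0, -1.0]]
contact_force: [0.6, -0.4, -0.3]
finger_gap: 0.597
finger_force: 0.0
```

```bash
cat >> h.py <<'E'
def tips(save=None,pts=None):
    "finger extents in tool axes relative to reported TCP, from both cameras (z along fingers)"
    from plant import arm
    s=arm.sense(); R=np.array(s["ee_rot"])
    for n in("side","top"):
        f=arm.grab_frame(n); P=(cloud(f)-s["ee_pos"])@R
        m=(abs(P[...,1])<70)&(abs(P[...,0])<16)&(P[...,2]>-75)&(P[...,2]<10); p=P[m]
        for z in range(-75,10,10):
            q=p[(p[:,2]>=z)&(p[:,2]<z+10)]
            if len(q)>2: print(n,z,len(q),np.round(q.min(0)),np.round(q.max(0)))
E
python3 -c "
from h import *
tool([549.2,-244,132],42.5); tips()"
```

```text
t 5.42 pos [ 549.3 -244.   174.8] yaw 42.4 move [-0.  -0.  42.8] turn -0.1 F [ 0.6 -0.4 -0.3] gap 54.9 q [-24.  19.  97.  -0.  64.  23.] tilt [-0. -0. -1.]
side -75 91 [-10. -47. -75.] [ 12.  36. -65.]
side -65 84 [-10. -46. -65.] [ 12.  38. -55.]
side -55 85 [ -9. -45. -55.] [ 11.  42. -45.]
side -45 79 [-10. -44. -45.] [ 11.  39. -35.]
side -35 24 [-10. -40. -35.] [ 12.  36. -30.]
side -15 33 [ -9.  -4. -13.] [11.  2. -5.]
side -5 36 [-10.  -5.  -5.] [11.  2.  5.]
side 5 15 [-11.  -5.   5.] [ 9.  1. 10.]
```

The reported TCP lies 31 mm beyond the real fingertips, so I correct for that by descending 42 mm.

nudge_tcp(plan=[[0, -0.016, 0.192, 0, 0.6], [0, 0, 0.192, 0, 0.6], [0, 0, 0.16, 0, 0.6], [0, 0, 0.128, 0, 0.6], [0, 0, 0, 0, 0.6], [0, 0, 0, 0, 0], [0, 0, 0, 0, 0], [0, 0, 0, 0, 0], [0, 0, 0, 0, 0], [0, 0, 0, 0, 0], [0, 0, 0, 0, 0], [0, 0, 0, 0, 0], [0, 0, 0, 0, 0]], force=20)

```text
time: 7.15
ee_pos: [551.0, -245.9, 133.5]
ee_rot: [[0.738, 0.675, 0.005], [0.675, -0.738, -0.005], [0.001, 0.007, -1.0]]
contact_force: [6.4, -10.4, -4.7]
finger_gap: 0.097
finger_force: 20.0
```

```bash
python3 -c "
from h import *
tool([549.2,-244,132],42.5); tips()"
```

```text
t 7.15 pos [ 551.  -245.9  133.5] yaw 42.4 move [-0.  -2.7  1.5] turn -0.1 F [  6.4 -10.4  -4.7] gap 8.9 q [-24.  21.  99.  -0.  59.  24.] tilt [ 0.005 -0.005 -1.   ]
side -75 54 [ -9. -24. -75.] [ 12.  19. -65.]
side -65 61 [-10. -24. -65.] [ 11.  18. -55.]
side -55 50 [ -7. -22. -55.] [ 12.  17. -45.]
side -45 48 [ -9. -22. -45.] [ 12.  13. -35.]
side -35 22 [ -8. -17. -35.] [ 10.  11. -25.]
side -25 56 [-15. -19. -25.] [ 15.  11. -15.]
side -15 67 [-16. -19. -15.] [15. 10. -6.]
side -5 87 [-15. -51.  -5.] [16. 50.  4.]
top -75 10 [ -8. -22. -75.] [  4. -21. -68.]
top -65 10 [ -8. -21. -65.] [  2. -20. -56.]
top -55 5 [ -5. -21. -54.] [  1. -20. -49.]
top -45 5 [ -7. -20. -45.] [ -1. -18. -36.]
top -25 4 [-16. -12. -20.] [-11.  -3. -16.]
top -15 3 [-15. -15. -15.] [15.  8. -7.]
top -5 7 [ 14. -15.  -5.] [16.  8. -1.]
```

Gripped (8.9 mm). Next I lift along the hinge arc and take out the 2.5 mm side offset.

nudge_tcp(plan=[[-0.0224, 0.0208, -0.0368, 0, 0], [-0.0256, 0.0192, -0.0368, 0, 0], [-0.0288, 0, -0.0352, 0, 0], [-0.032, 0, -0.0352, 0, 0], [-0.0352, 0, -0.032, 0, 0], [0, 0, 0, 0, 0], [0, 0, 0, 0, 0]], force=25)

```text
time: 8.12
ee_pos: [544.9, -251.4, 144.2]
ee_rot: [[0.738, 0.675, 0.002], [0.675, -0.738, -0.001], [0.001, 0.002, -1.0]]
contact_force: [5.0, -1.4, -2.3]
finger_gap: 0.095
finger_force: 25.0
```

```bash
python3 -c "
from h import *
tool([549.2,-244,132],42.5)"
```

```text
t 8.12 pos [ 544.9 -251.4  144.2] yaw 42.4 move [ 8.2 -2.6 12.2] turn -0.1 F [ 5.  -1.4 -2.3] gap 8.7 q [-25.  20.  99.   0.  61.  23.] tilt [ 0.002 -0.001 -1.   ]
```

In the tool's units: -4.9 mm is -0.0784, 0.2 mm is 0.0032, 5 degrees is 1.

nudge_tcp(plan=[[0.0032, -0.0784, 0, 1, 0], [0.0032, -0.0784, 0, 1, 0], [0.0032, -0.0784, 0, 1, 0], [0.0032, -0.0784, 0, 1, 0], [0.0032, -0.0784, 0, 1, 0], [0.0032, -0.0784, 0, 1, 0], [0, 0, 0, 0, 0], [0, 0, 0, 0, 0]])

```text
time: 9.12
ee_pos: [531.9, -226.0, 144.4]
ee_rot: [[0.977, 0.215, 0.003], [0.215, -0.977, -0.001], [0.003, 0.002, -1.0]]
contact_force: [5.9, -2.2, -2.1]
finger_gap: 0.092
finger_force: 25.0
```

```bash
python3 - <<'E'
from h import *
from plant import arm
tool([549.2,-244,132],42.5)
F=arm.grab_frame("side"); P=cloud(F); X,Y,Z=[P[...,i] for i in range(3)]
d=np.hypot(X-585,Y+212.5); m=(d>112)&(d<155)&(Z>144)&(Z<158); print("eye",m.sum(),mec(P[m]))
E
```

```text
t 9.12 pos [ 531.9 -226.   144.4] yaw 12.4 move [13.  21.3 12.5] turn -30.1 F [ 5.9 -2.2 -2.1] gap 8.5 q [-23.  18. 102.   0.  60.  54.] tilt [ 0.003 -0.001 -1.   ]
eye 143 (array([ 461.1, -236.6]), 22.7)
```

nudge_tcp(plan=[[0.0032, -0.0784, 0, 1, 0], [0.0032, -0.0784, 0, 1, 0], [0.0032, -0.0784, 0, 1, 0], [0.0032, -0.0784, 0, 1, 0], [0.0032, -0.0784, 0, 1, 0], [0.0016, -0.0624, 0, 0.8, 0], [0, 0, 0, 0, 0], [0, 0, 0, 0, 0]])

```text
time: 10.18
ee_pos: [533.0, -198.6, 144.7]
ee_rot: [[0.959, -0.285, 0.004], [-0.285, -0.959, -0.003], [0.005, 0.001, -1.0]]
contact_force: [4.7, -5.1, -0.6]
finger_gap: 0.096
finger_force: 25.0
```

```bash
python3 - <<'E'
from h import *
from plant import arm
tool([549.2,-244,132],42.5)
F=arm.grab_frame("side"); P=cloud(F); X,Y,Z=[P[...,i] for i in range(3)]
d=np.hypot(X-585,Y+212.5); m=(d>112)&(d<155)&(Z>144)&(Z<158)&(abs(Y+175)<40); print("eye",m.sum(),mec(P[m]))
m=(abs(X-461)<50)&(abs(Y+175)<50)&(Z>60)&(Z<118); print("beaker",m.sum(),mec(P[m]))
E
```

```text
t 10.18 pos [ 533.  -198.6  144.7] yaw -16.5 move [28.4 38.9 12.9] turn -59.0 F [ 4.7 -5.1 -0.6] gap 8.8 q [-21.  17. 103.  -0.  59.  86.] tilt [ 0.004 -0.003 -1.   ]
eye 161 (array([ 461.7, -172.9]), 20.9)
beaker 887 (array([ 460.4, -175.5]), 35.6)
```

In the tool's units: 2 mm is 0.032, 2.3 mm is 0.0368.

nudge_tcp(plan=[[0.0352, 0, 0.032, 0, 0], [0.032, 0, 0.0352, 0, 0], [0.0288, 0, 0.0352, 0, 0], [0.0256, 0, 0.0368, 0, 0], [0.0224, 0, 0.0368, 0, 0], [0, 0, 0, 0, 0], [0, 0, 0, 0, 0]], force=12)

```text
time: 11.1
ee_pos: [539.8, -200.4, 132.9]
ee_rot: [[0.959, -0.285, 0.0], [-0.285, -0.959, -0.001], [0.0, 0.001, -1.0]]
contact_force: [0.9, -5.1, 4.5]
finger_gap: 0.098
finger_force: 12.0
```

```bash
python3 - <<'E'
from h import *
tool([549.2,-244,132],42.5)
tips()
E
```

```text
t 11.1 pos [ 539.8 -200.4  132.9] yaw -16.5 move [21.5 39.1  1. ] turn -59.0 F [ 0.9 -5.1  4.5] gap 9.0 q [-20.  19. 102.  -0.  59.  86.] tilt [ 0.    -0.001 -1.   ]
side -75 69 [-13. -24. -75.] [  9.  17. -65.]
side -65 69 [-13. -23. -65.] [  6.  16. -55.]
side -55 63 [-13. -25. -55.] [  8.  16. -45.]
side -45 56 [-13. -21. -45.] [  7.  16. -35.]
side -35 26 [-12. -16. -35.] [  8.  15. -26.]
side -25 61 [-15. -17. -25.] [ 14.  12. -15.]
side -15 54 [-16. -24. -15.] [16. 10. -5.]
side -5 128 [-12. -52.  -5.] [16. 47.  5.]
side 5 4 [ -8. -45.   5.] [ 11. -19.   6.]
top -45 5 [-10. -19. -45.] [  5. -16. -39.]
top -35 4 [-12.  -5. -32.] [-11.  -1. -26.]
top -25 42 [-16. -23. -24.] [ -2.  13. -15.]
top -15 40 [-16. -36. -15.] [13. 34. -5.]
top -5 72 [-12. -42.  -5.] [ 5. 38.  4.]
```

In the tool's units: 1 mm is 0.016, 60 mm is 0.96.

nudge_tcp(plan=[[0, 0.016, 0, 0, 0], [0, 0, 0, 0, 0], [0, 0, 0, 0, 0.5], [0, 0, 0, 0, 0.5], [0, 0, 0, 0, 0.5], [0, 0, 0, 0, 0.5], [0, 0, -0.24, 0, 0.5], [0, 0, -0.48, 0, 0.5], [0, 0, -0.8, 0, 0.5], [0, 0.96, -0.8, 0, 0.5], [0, 0, -0.16, 0, 1], [0, 0, 0, 0, 1]], force=12)

```text
time: 12.7
ee_pos: [526.0, -246.7, 278.7]
ee_rot: [[0.958, -0.286, 0.001], [-0.286, -0.958, -0.0], [0.001, -0.0, -1.0]]
contact_force: [0.0, 0.1, -0.9]
finger_gap: 0.693
finger_force: 0.0
```

```bash
python3 - <<'E'
from h import *
from plant import arm
tool([549.2,-244,132],42.5)
for n in("side","top"):
    F=arm.grab_frame(n); P=cloud(F); X,Y,Z=[P[...,i] for i in range(3)]; g=F["img"].mean(-1)
    d=np.hypot(X-585,Y+212.5); m=(d>112)&(d<155)&(Z>146)&(Z<158)&(abs(Y+175)<40); print(n,"eye",m.sum(),mec(P[m]) if m.sum() else 0)
    m=(np.hypot(X-539,Y+199)<18)&(Z>175)&(Z<195); print("tab",m.sum(),P[m].max(0) if m.sum() else 0, mec(P[m]) if m.sum() else 0)
    cv2.imwrite(f"pics/l_{n}.png",F["img"][:,:,::-1])
    if n=="side": a=F["img"][90:230,320:460]
    else: b=F["img"][150:290,390:530]
cv2.imwrite("pics/g3.png",np.hstack([cv2.resize(x,(400,400),interpolation=2) for x in(a,b)])[:,:,::-1])
E
```

```text
t 12.7 pos [ 526.  -246.7  278.7] yaw -16.6 move [ 21.3  -9.2 146.7] turn -59.1 F [ 0.   0.1 -0.9] gap 63.8 q [-25.  12.  93.   0.  75.  81.] tilt [ 0.001 -0.    -1.   ]
side eye 139 (array([ 462.1, -174.9]), 21.3)
tab 51 [ 549.28486265 -191.42519619  188.98469019] (array([ 539. , -197.4]), 10.3)
top eye 245 (array([ 462.2, -175.1]), 20.7)
tab 57 [ 549.59272201 -193.10518139  190.88061369] (array([ 539.5, -198.5]), 10.5)
```

View pics/g3.png

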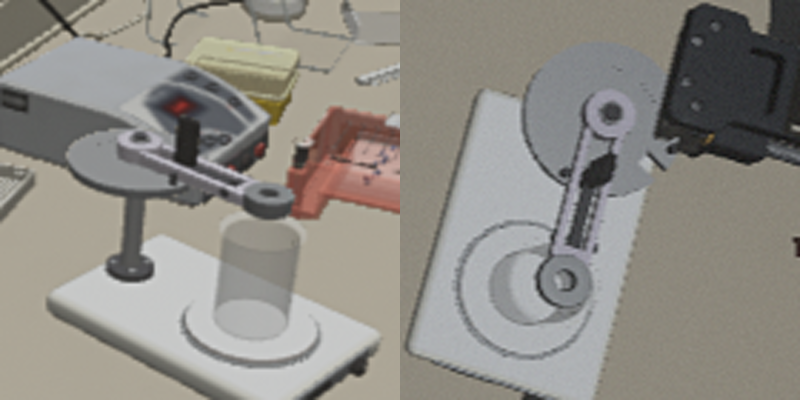

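The latch bar is home: the arm lies straight over the beaker, eyelet at (268,198) in the left view, and the tab top is at its starting height. Next I go to the rack for the electrode.

In the tool's units: -43.5 mm is -0.696, -17.6 mm is -0.2816, -10.6 degrees is -2.12.

nudge_tcp(plan=[[-0.2816, -0.696, 0, 0, 1], [-0.2816, -0.696, 0, 0, 1], [-0.2816, -0.696, 0, 0, 1], [-0.2816, -0.696, 0, 0, 1], [-0.2816, -0.696, 0, 0, 1], [-0.2816, -0.696, 0, 0, 1], [-0.2816, -0.696, 0, 0, 1], [-0.2816, -0.696, 0, 0, 1], [-0.2816, -0.696, 0, 0, 1], [-0.2816, -0.696, 0, 0, 1], [0, 0, 0, -2.12, 1], [0, 0, 0, -2.12, 1], [0, 0, 0, -2.12, 1], [0, 0, 0, -2.12, 0.7], [0, 0, 0, -2.12, 0.7], [0, 0, 0, -2.12, 0.7], [0, 0, 0, -2.12, 0.7], [0, 0, 0, -2.12, 0.7], [0, 0, 0, 0, 0.7], [0, 0, 0, 0, 0.7]], force=12)

```text
time: 15.3
ee_pos: [480.4, 220.5, 277.0]
ee_rot: [[0.374, 0.927, -0.001], [0.927, -0.374, -0.0], [-0.001, -0.001, -1.0]]
contact_force: [0.3, -0.2, -0.3]
finger_gap: 0.699
finger_force: 0.0
```

```bash
python3 -c "
from h import *
tool([482,221,105],68.5)"
```

```text
t 15.3 pos [480.4 220.5 277. ] yaw 68.0 move [  1.2   1.5 172. ] turn -0.5 F [ 0.3 -0.2 -0.3] gap 64.3 q [24.  7. 99.  0. 74. 46.] tilt [-0.001 -0.    -1.   ]
```

In the tool's units: 40 mm is 0.64, 30 mm is 0.48.

nudge_tcp(plan=[[0.0192, 0.024, 0.64, 0, 0.7], [0, 0, 0.64, 0, 0.7], [0, 0, 0.48, 0, 0.7], [0, 0, 0.16, 0, 0.7], [0, 0, 0, 0, 0.7], [0, 0, 0, 0, 0.7]], force=12)

```text
time: 16.05
ee_pos: [483.7, 221.3, 159.1]
ee_rot: [[0.371, 0.929, 0.002], [0.929, -0.371, 0.001], [0.001, 0.001, -1.0]]
contact_force: [-0.1, 0.5, 0.5]
finger_gap: 0.7
finger_force: 0.0
```

```bash
python3 - <<'E'
from h import *
from plant import arm
tool([482,221,105],68.5)
s=arm.sense(); R=np.array(s["ee_rot"]); F=arm.grab_frame("side"); P=(cloud(F)-s["ee_pos"])@R
for lo,hi in((-60,-33),(-12,-4),(-3,25)):
    m=(abs(P[...,0])<25)&(abs(P[...,1])<70)&(P[...,2]>lo)&(P[...,2]<hi); q=P[m]; print(lo,len(q))
    if len(q)>3: print(np.round(q.min(0)),np.round(q.max(0)), mec(q), "y<0:",np.round(q[q[:,1]<0].max(0)) if (q[:,1]<0).any() else 0,"y>0:",np.round(q[q[:,1]>0].min(0)) if (q[:,1]>0).any() else 0)
a=F["img"][150:350,230:430]; cv2.imwrite("pics/g4.png",cv2.resize(a,(500,500),interpolation=2)[:,:,::-1])
E
```

```text
t 16.05 pos [483.7 221.3 159.1] yaw 68.2 move [-1.  -1.5 54.1] turn -0.3 F [-0.1  0.5  0.5] gap 64.4 q [ 24.  13. 106.   0.  60.  46.] tilt [ 0.002  0.001 -1.   ]
-60 424
[ -9. -49. -60.] [ 12.  46. -33.] (array([ 4.4, -1.8]), 47.9) y<0: [ 12. -33. -34.] y>0: [ -9.  30. -60.]
-12 119
[-10. -14. -12.] [12.  9. -4.] (array([ 1. , -2.1]), 12.0) y<0: [12. -0. -4.] y>0: [-10.   0. -12.]
-3 207
[ -8. -15.  -3.] [13.  4. 25.] (array([ 1.9, -4.4]), 11.3) y<0: [13. -0. 25.] y>0: [ 9.  1. -2.]
```

View pics/g4.png

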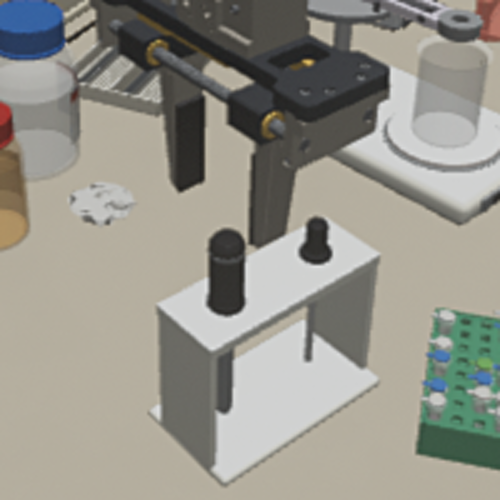

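The picture shows the open fingers straddling the electrode head at (227,270). In the tool frame they are centred to within 1 mm.

nudge_tcp(plan=[[0, 0, 0.32, 0, 0.7], [0, 0, 0.32, 0, 0.7], [0, 0, 0.256, 0, 0.7], [0, 0, 0, 0, 0.7], [0, 0, 0, 0, 0], [0, 0, 0, 0, 0], [0, 0, 0, 0, 0], [0, 0, 0, 0, 0], [0, 0, 0, 0, 0], [0, 0, 0, 0, 0], [0, 0, 0, 0, 0], [0, 0, 0, 0, 0]], force=20)

```text
time: 17.6
ee_pos: [483.0, 220.9, 102.0]
ee_rot: [[0.371, 0.929, 0.0], [0.929, -0.371, 0.0], [0.0, 0.0, -1.0]]
contact_force: [-0.8, -0.5, 5.0]
finger_gap: 0.257
finger_force: 20.0
```

nudge_tcp(plan=[[0, 0, -0.048, 0, 0], [0, 0, -0.128, 0, 0], [0, 0, -0.32, 0, 0], [0, 0, -0.4, 0, 0], [0, 0, -0.4, 0, 0], [0, 0, -0.4, 0, 0], [0, 0, -0.4, 0, 0], [0, 0, -0.4, 0, 0], [0, 0, -0.24, 0, 0], [0, 0, 0, 0, 0], [0, 0, 0, 0, 0]], force=20)

```text
time: 18.98
ee_pos: [482.3, 220.7, 271.8]
ee_rot: [[0.37, 0.929, -0.001], [0.929, -0.37, -0.001], [-0.001, -0.001, -1.0]]
contact_force: [0.9, -0.8, -0.5]
finger_gap: 0.256
finger_force: 20.0
```

```bash
python3 -c "
from h import *
tool([461,-176.5,276],-16.6)"
```

```text
t 18.98 pos [482.3 220.7 271.8] yaw 68.3 move [-376.8  127.4   -3.9] turn 84.9 F [ 0.9 -0.8 -0.5] gap 23.5 q [24.  7. 99.  0. 74. 46.] tilt [-0.001 -0.001 -1.   ]
```

In the tool's units: 12.7 mm is 0.2032, -40 mm is -0.64, 10.6 degrees is 2.12.

nudge_tcp(plan=[[-0.32, 0.1072, 0, 0, 0], [-0.64, 0.216, 0, 0, 0], [-0.64, 0.216, 0, 0, 0], [-0.64, 0.216, 0, 0, 0], [-0.64, 0.216, 0, 0, 0], [-0.64, 0.216, 0, 0, 0], [-0.64, 0.216, 0, 0, 0], [-0.64, 0.216, 0, 0, 0], [-0.64, 0.216, 0, 0, 0], [-0.5888, 0.2032, 0, 0, 0], [0, 0, 0, 0, 0], [0, 0, 0, 2.12, 0], [0, 0, 0, 2.12, 0], [0, 0, 0, 2.12, 0], [0, 0, 0, 2.12, 0], [0, 0, 0, 2.12, 0], [0, 0, 0, 2.12, 0], [0, 0, 0, 2.12, 0], [0, 0, 0, 2.12, 0], [0, 0, 0, 0, 0]])

```text
time: 21.48
ee_pos: [460.9, -175.7, 272.4]
ee_rot: [[0.959, -0.283, -0.001], [-0.283, -0.959, 0.0], [-0.001, -0.0, -1.0]]
contact_force: [0.2, -0.1, -0.5]
finger_gap: 0.256
finger_force: 20.0
```

```bash
cat > m.py <<'E'
from h import *
from plant import arm
from scipy.optimize import least_squares
tool([461,-176.5,276],-16.6)
s=arm.sense(); ez=s["ee_pos"][2]; tipz=16+ez-102
for n in("side","top"):
    F=arm.grab_frame(n); P=cloud(F); X,Y,Z=[P[...,i] for i in range(3)]; g=F["img"].mean(-1)
    d=np.hypot(X-585,Y+212.5); m=(d>113)&(d<156)&(Z>147)&(Z<158)&(abs(Y+175)<40); print(n,"eye",m.sum(),mec(P[m]) if m.sum()>4 else 0)
    m=(np.hypot(X-461,Y+176)<25)&(Z>max(tipz,158)+1)&(Z<tipz+98); q=P[m]; print("stem",len(q))
    if len(q)>20:
        cam=-F["R"].T@F["t"]
        def res(p,q=q):
            ax=p[:2]+np.outer(q[:,2]-200,p[2:]); return np.hypot(*(q[:,:2]-ax).T)-6
        r=least_squares(res,[461,-176,0,0],loss="soft_l1",f_scale=1).x; print("axis@200",np.round(r[:2],1),"slope",np.round(r[2:],3),"zmin",q[:,2].min(), "rms",np.std(res(r)))
        print("at eyelet top",np.round(r[:2]-48*r[2:],1))
    # black head / collar underside
    m=(np.hypot(X-461,Y+176)<20)&(Z>tipz+85)&(Z<tipz+120)&(g<70); print("head zmin",np.nanmin(Z[m]) if m.any() else None)
    cv2.imwrite(f"pics/m_{n}.png",F["img"][:,:,::-1]); np.savez(f"m_{n}.npz",**F)
E
python3 m.py
```

```text
t 21.48 pos [ 460.9 -175.7  272.4] yaw -16.5 move [ 0.3  0.7 -3.6] turn 0.1 F [ 0.2 -0.1 -0.5] gap 23.5 q [-21.   4. 103.   0.  73.  85.] tilt [-0.001  0.    -1.   ]
side eye 128 (array([ 460.3, -173.8]), 20.3)
stem 238
axis@200 [ 459.7 -174.3] slope [ 0.005 -0.004] zmin 189.80634884002978 rms 1.232369501646192
at eyelet top [ 459.5 -174.1]
head zmin 271.71654477891394
top eye 167 (array([ 459.8, -174.8]), 18.8)
stem 51
axis@200 [ 459.6 -174.5] slope [0.011 0.01 ] zmin 194.2417328769496 rms 0.3546159478460738
at eyelet top [ 459.1 -174.9]
head zmin None
```

Stem and eyelet agree to within 1 mm or so. Next I lower the electrode and watch the force.

In the tool's units: 6 mm is 0.096, 3 mm is 0.048.

nudge_tcp(plan=[[0.0064, 0, 0.16, 0, 0], [0, 0, 0.16, 0, 0], [0, 0, 0.096, 0, 0], [0, 0, 0.064, 0, 0], [0, 0, 0, 0, 0], [0, 0, 0.048, 0, 0], [0, 0, 0.048, 0, 0], [0, 0, 0.048, 0, 0], [0, 0, 0.048, 0, 0], [0, 0, 0, 0, 0]], force=20)

```text
time: 22.82
ee_pos: [461.7, -176.4, 230.5]
ee_rot: [[0.959, -0.285, -0.0], [-0.285, -0.959, 0.0], [-0.001, -0.0, -1.0]]
contact_force: [-0.2, -0.4, -1.6]
finger_gap: 0.255
finger_force: 20.0
```

```bash
python3 m.py
```

```text
t 22.82 pos [ 461.7 -176.4  230.5] yaw -16.5 move [ -0.7   0.3 -45.5] turn 0.1 F [-0.2 -0.4 -1.6] gap 23.4 q [-21.   6. 106.   0.  68.  85.] tilt [-0.  0. -1.]
side eye 122 (array([ 460.9, -173.8]), 19.7)
stem 199
axis@200 [ 460.7 -174.9] slope [-0.004 -0.003] zmin 159.72627033970963 rms 1.2991121589717085
at eyelet top [ 460.8 -174.7]
head zmin 230.6055543711721
top eye 129 (array([ 459.6, -174.5]), 18.9)
stem 33
axis@200 [ 461.1 -174.6] slope [0.011 0.01 ] zmin 159.39984795531998 rms 0.3257825116492348
at eyelet top [ 460.6 -175.1]
head zmin None
```

Careful with the scale: shifts go in shares of 62.5 mm and turns go in units of 5 degrees. That gives: 4 mm is 0.064, 5 mm is 0.08.

nudge_tcp(plan=[[0, 0, 0.048, 0, 0], [0, 0, 0.064, 0, 0], [0, 0, 0.08, 0, 0], [0, 0, 0.08, 0, 0], [0, 0, 0.08, 0, 0], [0, 0, 0.08, 0, 0], [0, 0, 0.08, 0, 0], [0, 0, 0.08, 0, 0], [0, 0, 0.08, 0, 0], [0, 0, 0.08, 0, 0]], force=20)

```text
time: 24.18
ee_pos: [461.9, -176.4, 183.5]
ee_rot: [[0.959, -0.285, 0.0], [-0.285, -0.959, -0.0], [0.0, 0.0, -1.0]]
contact_force: [-0.8, 0.2, -0.7]
finger_gap: 0.256
finger_force: 20.0
```

nudge_tcp(plan=[[0, 0, 0.08, 0, 0], [0, 0, 0.08, 0, 0], [0, 0, 0.08, 0, 0], [0, 0, 0.08, 0, 0], [0, 0, 0.08, 0, 0], [0, 0, 0.08, 0, 0], [0, 0, 0.064, 0, 0], [0, 0, 0.048, 0, 0], [0, 0, 0, 0, 0]], force=20)

```text
time: 25.3
ee_pos: [461.8, -176.4, 146.6]
ee_rot: [[0.959, -0.285, -0.0], [-0.285, -0.959, 0.0], [-0.0, -0.0, -1.0]]
contact_force: [0.3, 0.2, -0.3]
finger_gap: 0.256
finger_force: 20.0
```

```bash
python3 -c "
from h import *
tool([460.9,-176,138],-16.5)"
```

```text
t 25.3 pos [ 461.8 -176.4  146.6] yaw -16.5 move [-0.9 -0.1  8.6] turn -0.0 F [ 0.3  0.2 -0.3] gap 23.6 q [-21.  11. 111.   0.  58.  85.] tilt [-0.  0. -1.]
```

Now the last 8.6 mm, slowly, until contact.

nudge_tcp(plan=[[0, 0, 0.032, 0, 0], [0, 0, 0.032, 0, 0], [0, 0, 0.024, 0, 0], [0, 0, 0.016, 0, 0], [0, 0, 0.0128, 0, 0], [0, 0, 0, 0, 0], [0, 0, 0, 0, 0]], force=20)

```text
time: 26.18
ee_pos: [461.9, -176.5, 139.5]
ee_rot: [[0.959, -0.285, 0.0], [-0.285, -0.959, -0.0], [0.0, 0.0, -1.0]]
contact_force: [-0.9, 0.2, -1.4]
finger_gap: 0.253
finger_force: 20.0
```

nudge_tcp(plan=[[0, 0, 0.0096, 0, 0], [0, 0, 0.0096, 0, 0], [0, 0, 0.0064, 0, 0], [0, 0, 0, 0, 0], [0, 0, 0, 0, 0]], force=20)

```text
time: 26.8
ee_pos: [461.9, -176.4, 138.0]
ee_rot: [[0.959, -0.285, 0.0], [-0.285, -0.959, -0.0], [0.0, -0.0, -1.0]]
contact_force: [-0.2, 0.4, 1.8]
finger_gap: 0.254
finger_force: 20.0
```

nudge_tcp(plan=[[0, 0, 0.008, 0, 0], [0, 0, 0.008, 0, 0], [0, 0, 0, 0, 0], [0, 0, 0, 0, 0]], force=20)

```text
time: 27.3
ee_pos: [462.0, -176.5, 137.8]
ee_rot: [[0.959, -0.285, 0.0], [-0.285, -0.959, -0.0], [0.0, 0.0, -1.0]]
contact_force: [-3.8, 2.2, 10.7]
finger_gap: 0.259
finger_force: 20.0
```

The collar is seated (10.7 N up). I ease off, open and retreat straight up.

In the tool's units: -10 mm is -0.16, -50 mm is -0.8.

nudge_tcp(plan=[[0, 0, -0.0112, 0, 0], [0, 0, 0, 0, 0.3], [0, 0, 0, 0, 0.4], [0, 0, 0, 0, 0.5], [0, 0, 0, 0, 0.5], [0, 0, 0, 0, 0.5], [0, 0, -0.16, 0, 0.5], [0, 0, -0.48, 0, 0.5], [0, 0, -0.64, 0, 0.5], [0, 0, -0.64, 0, 0.5], [0, 0, -0.32, 0, 0.5], [-0.64, 0, 0, 0, 0.5], [-0.8, 0, 0, 0, 0.5], [-0.8, 0.48, 0, 0, 0.5], [0, 0, 0, 0, 0.5]], force=5)

```text
time: 29.18
ee_pos: [316.5, -165.4, 278.3]
ee_rot: [[0.958, -0.287, 0.001], [-0.287, -0.958, -0.001], [0.001, 0.001, -1.0]]
contact_force: [0.7, -0.0, 0.0]
finger_gap: 0.499
finger_force: 0.0
```

```bash
python3 - <<'E'
from h import *
from plant import arm
tool([460,-176,138])
c=[]
for n in("side","top"):
    F=arm.grab_frame(n); P=cloud(F); X,Y,Z=[P[...,i] for i in range(3)]
    m=(np.hypot(X-461,Y+176)<25)&(Z>190)&(Z<215); print(n,"head",m.sum(),mec(P[m]) if m.sum()>3 else 0,P[m].max(0) if m.sum() else 0)
    m=(np.hypot(X-461,Y+176)<25)&(Z>160)&(Z<185); print("lower head",mec(P[m]) if m.sum()>3 else 0)
    m=(np.hypot(X-539,Y+199)<18)&(Z>175)&(Z<195); print("tab",P[m][:,2].max() if m.sum() else 0)
    m=(np.hypot(X-452,Y-147)<20)&(Z>138)&(Z<160); print("tp",mec(P[m]) if m.sum()>3 else 0)
    m=(abs(X-461)<50)&(abs(Y+175)<50)&(Z>60)&(Z<118); print("beaker",m.sum(),mec(P[m]))
    c.append(cv2.resize(F["img"][80:240,310:470] if n=="side" else F["img"][150:310,380:540],(400,400),interpolation=2))
cv2.imwrite("pics/g5.png",np.hstack(c)[:,:,::-1])
E
```

```text
t 29.18 pos [ 316.5 -165.4  278.3] yaw -16.7 move [140.3 -31.1 140.5] turn None F [ 0.7 -0.   0. ] gap 45.9 q [-28. -11. 116.  -0.  75.  79.] tilt [ 0.001 -0.001 -1.   ]
side head 109 (array([ 459.2, -171.2]), 11.9) [ 471.06236121 -159.69266337  207.44984764]
lower head (array([ 459.9, -171.5]), 12.0)
tab 189.8653568982305
tp (array([452.3, 149.2]), 7.8)
beaker 861 (array([ 461.7, -175. ]), 36.1)
top head 137 (array([ 460.4, -174. ]), 12.0) [ 470.93924292 -162.51806781  210.96144187]
lower head (array([ 460.3, -172.1]), 11.5)
tab 190.6486096684096
tp (array([452.6, 147.7]), 7.7)
beaker 275 (array([ 460.8, -175.6]), 34.1)
```

View pics/g5.png

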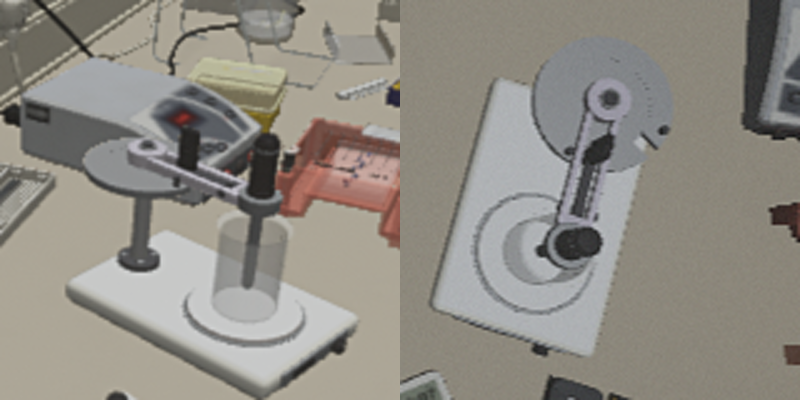

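The electrode hangs upright in the eyelet at (262,195) with its stem in the beaker. The head top is at 207 mm as it should be, the latch tab is down, and the beaker and temperature probe have not moved.

```bash
python3 -c "
from plant import arm
print(arm.finish_job())"
```

```text
the job is handed in; nothing more can be done
None
```

The job is handed in, though no verdict came back: the arm is latched over the beaker, the pH electrode was lowered until its collar rested on the eyelet, and my last camera check showed the beaker and temperature probe where they started.

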